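Dispense one steel blank and slide it into the stop block

ROBOT

A 6-joint arm with a two-finger parallel gripper is mounted at the origin on the work surface. World frame = base frame: x ahead of the robot, y to its left, z up, the work surface at z = 0. Lengths are in mm, angles in degrees, forces in N, time in s.
With the tool pointing down it reaches from about 325 to 775 mm from the base axis. Payload 5.5 kg.
Tool frame: the origin (TCP) lies at the very end of the fingers, on their centre line; the grasp point (between the pads) lies behind it (env.tcp_to_grasp is the z of the grasp point in the tool frame, in mm); z points along the fingers, y is the line along which they close (so a half turn about z gives the same grasp; the last joint's range is limited). The gripper opens to 85 mm and grips with 20 to 120 N. Pads are 22 mm wide; open, the fingers measure 114 mm over their backs; the gripper's body (76 mm by 85 mm) begins 54 mm behind the grasp point. The pads swing forward as they close: fully open they stand 13 mm farther back than shut.
Start: joints at [69.574, 5.22, 70.514, -0, 104.267, -3.249], TCP at [177.202, 573.25, 231.275] pointing down, gripper open.
Joint ranges: [-164.24, 164.24], [-49.07, 125.15], [9.68, 141.18], [-86.29, 266.29], [3.28, 154.24], [-151.56, 151.56]. Speed limits (degrees/s): [147.25, 147.25, 172.46, 180, 180, 180].

INTERFACE

Orientations are given as [roll, pitch, yaw] about the fixed x, y, z axes, in that order (R = Rz(yaw) Ry(pitch) Rx(roll)).
In Python, from workcell import env, viewer gives the robot as it stands. The module is installed in compiled form; this text tells all that it offers.
- The arm moves only by the shell command python3 -m handwheel 'ROWS' [FORCE]. ROWS is JSON, a list of rows, each a list of 7 numbers: the opening, from -1 (shut) to 1 (fully open), then the shift along the tool's x, y, z in cm, then the turn, a rotation vector about the tool's x, y, z in degrees. In form: [[hand, tx, ty, tz, rx, ry, rz], ...]. A call has 1 to 20 rows; each row shifts and turns the commanded pose from where the row before left it, along the tool's axes as they then stand; what a row does not reach is not made up. A row lasts 1/12 s, in which the tool goes at most 41.7 mm and 7.16 degrees, less where a joint would pass 70% of its speed; a pose out of reach is approached as far as the arm can. A call is refused whole if a number of a shift passes 4.17 or a number of a turn 7.16, either way. A call with a gripper value outside its range is refused whole. The fingers move at their own pace and stop on an object; FORCE is the grip in N (left out, the last holds). Time passes only in rows, so rows that do not move let the fingers close. It gives the time, the measured TCP pose, the force, the opening and the grip force at its end, in the units of the state.
- env.sense(): the state, without advancing time (a new reading comes with each control period).
- viewer.grab_frame(name): name is "side" or "top"; returns a dict with "img" (420x560x3 uint8, red, green, blue), "fx", "fy", "cx", "cy" (pixels), "k1" (the pictures are not rectified: a ray, as slopes to the right and down, at radius r is drawn at 1 + k1 r^2 times it, then the intrinsics apply), "rvec" (rotation vector, rad) and "tvec" (3), from world to camera coordinates, as OpenCV has them. Camera axes: x right, y down, z forward; pixel columns grow to the right and rows downward; lengths in mm; the calibration is good to about 2 mm. A picture is of the moment at which its call begins. There is no depth.
- env.sign_off(): hands the job in; it is judged then, once.
The state is a dict: "clock": time; "joints": joint angles; "qd": joint speeds; "joint_torque": joint torques, N m; "eef_pos": TCP position; "tool_rot": TCP orientation; "force": force on the tool from outside, world axes, zero at the start; "wrist_torque": the same for the moment, N m; "gripper_width": opening from 0.0 (shut) to 1.0 (fully open); "grasp_force": force on a finger pad.
Only numpy, scipy, OpenCV 4.12 (cv2) and the standard library are available. Lean on these libraries where they do the work, as an engineer would, in place of code of your own. Each camera call takes 0.05 s, during which the arm holds its last target. There are 200 camera calls.

TASK

Press the black plunger of the blank feeder all the way down once and let it spring back up, so that a single round steel blank comes out onto the bench. Then push that blank over the bench with the fingertips into a pocket of the H-shaped stop block, until it rests against the middle wall. Slide the blank, never lift it, keep the other blanks in the feeder, and leave everything else as it stands.

Things in the scene. Friction and masses are not known exactly. Their poses are not given: they have to be found in the camera images.
- feeder: Blank feeder bolted to the bench. Origin on the bench under the centre of its open-topped steel magazine (53 mm square, 40 mm tall), which holds three round blanks in a stack. +x: the way a blank comes out; z up. The grey body behind it (x -28 to -116 mm, 70 wide, 104 over its feet, 48 tall) carries the plunger. Pressing that drives a blade that slides the bottom blank out over the bench along +x.
- plunger (a joint): Plunger travel in m: 0 up, 0.035 fully down (stop). Moves straight down and springs back: about 5 N to start, 10 N at the bottom, up to 16 N while it drives a blank. The blade moves 2.2 mm per mm of plunger: the blank is fully out only at the end of the stroke. Each further full stroke brings out another blank.
- plunger_top (a point): Centre of the flat top of the plunger's round black cap (36 mm diameter); moves with it; 98 mm above the bench when up.
- outlet (a point): Point on the bench in front of the outlet, 75 mm from the feeder's origin along its +x, about where the centre of the blank is left after a full stroke (up to some 10 mm farther after a fast one). Fixed to the feeder.
- blank1_center (a point): Centre of the bottom blank in the magazine, the one that comes out: plain steel disc, 40 mm diameter, 10 mm thick, about 0.1 kg; centre 5 mm above the bench when it lies flat.
- blank2_center (a point): Centre of the second blank, the same, which lies on the first; it drops to the bottom when the blade goes back. Stays in the magazine.
- blank3_center (a point): Centre of the third, uppermost blank, the same. Stays in the magazine.
- stop: H-shaped aluminium stop block fixed to the bench, left or right of the feeder, 14 mm high. Origin on the bench at its centre. Middle wall along its x, 12 mm thick. Side walls 10 mm thick, inner faces at x = -31 and 31 mm, y = -36 to 36 mm. So two equal pockets, 62 wide and 30 deep, open to +y and to -y. A blank against the middle wall has its centre at y = 26 or -26 mm.
- tray: Low open grey tray with hex nuts in it, 90 x 80 x 25 mm, fixed to the bench on the side opposite the stop block. Origin under its centre.
- wrench: Wrench lying on the bench, bystander.
- hammer: Hammer lying on the bench, bystander.
- collar: Thick round steel collar, 36 mm diameter, 19 mm high, bystander standing beyond the outlet. Origin under its centre.
- offcut: Steel bar offcut, 30 x 70 x 25 mm, bystander. Origin under its centre.
- can: Spray-paint can, 60 mm diameter, 150 mm high, bystander.
- wheel: Grinding wheel lying flat, 110 mm diameter, 20 mm thick, bystander.
- clamp: C-clamp lying flat, bystander.
- blank1: The bottom blank itself; origin at the centre of its underside, on the bench.
Things that resemble listed ones, but are neither listed nor needed, are in the scene too. Leave any red look-alike of the part that bears blank3_center alone.

How it is judged (in metres and radians):
On the way, in this order (a step that is already met when the one before it is completed fails the run):
1. the plunger is pressed all the way down (beyond 32 of 35 mm) (value of joint plunger above 0.032 m), for 0.02 s.
2. the plunger is back up and one blank lies free in front of the outlet, the others in the magazine (value of joint plunger below 0.004 m and x of blank1_center in the frame of feeder above 0.065 m and x of blank2_center in the frame of feeder between -0.006 and 0.006 m and x of blank3_center in the frame of feeder between -0.006 and 0.006 m), for 0.1 s.
3. the blank is in a pocket of the stop block, against the middle wall (x of blank1_center in the frame of stop between -0.014 and 0.014 m and (y of blank1_center in the frame of stop between 0.022 and 0.0315 m or y of blank1_center in the frame of stop between -0.0315 and -0.022 m)), for 0.1 s.
At the end, for the whole second after the job is handed in: The blank lies flat and at rest in either pocket of the stop block, its centre within 14 mm of the pocket's middle line and its edge within 5.5 mm of the middle wall; the plunger is up, and the other two blanks are in the magazine (all of step 3 and height (world z) of blank1_center below 0.0075 m and angle between blank1_center's own z axis and vertical below 0.1 rad and linear speed of blank1 below 0.01 m/s and value of joint plunger below 0.004 m and x of blank2_center in the frame of feeder between -0.006 and 0.006 m and x of blank3_center in the frame of feeder between -0.006 and 0.006 m); the robot touches nothing.
It fails at once if a second blank leaves the magazine (x of any of blank2_center, blank3_center in the frame of feeder above 0.02 m or height (world z) of blank2_center above 0.035 m or height (world z) of blank3_center above 0.045 m).
It fails at once if the blank is lifted (centre more than 15 mm above the bench) or tipped (height (world z) of blank1_center above 0.015 m or angle between blank1_center's own z axis and vertical above 0.5 rad).
It fails at once if a bystander is moved by more than 15 mm (distance of any of wrench, hammer, collar, offcut, can, wheel, clamp from where it was at the start of the episode above 0.015 m).
It also fails if it takes over 64 s, if anything falls off the work surface, if the arm or the gripper's body presses on something with over 40 N, if the wrist force passes 120 N, or if a joint passes its speed limit or range.

## Working session

There is one attempt and no reset: what is moved stays moved. The work goes in short steps, Python scripts to look and compute and a shell command to move; the robot and the scene stay as the last step left them, time stands still between calls to the robot, and variables do not carry over. Pictures are saved under pics/ and viewed, at most 10 in all, crops included, and the job is handed in when it is done.

```bash
mkdir -p pics; cat > h.py <<'E'
import numpy as np, cv2
from workcell import env, viewer
def grab(n):
    f=viewer.grab_frame(n); return f
def cam(f):
    R=cv2.Rodrigues(np.array(f["rvec"],float))[0]; return R,np.array(f["tvec"],float).ravel()
def ray(f,u,v):
    x=(u-f["cx"])/f["fx"]; y=(v-f["cy"])/f["fy"]; rd=np.hypot(x,y); r=rd
    for _ in range(30): r=rd/(1+f["k1"]*r*r)
    s=r/rd if rd>0 else 1
    R,t=cam(f); return -R.T@t, R.T@np.array([x*s,y*s,1])
def plane(f,u,v,z):
    o,d=ray(f,u,v); return o+d*(z-o[2])/d[2]
def proj(f,p):
    R,t=cam(f); c=R@np.array(p,float)+t; x,y=c[:2]/c[2]; k=1+f["k1"]*(x*x+y*y)
    return f["fx"]*x*k+f["cx"], f["fy"]*y*k+f["cy"]
def save(f,name,crop=None,scale=1):
    im=f["img"][:,:,::-1]
    if crop: a,b,c,d=crop; im=im[b:d,a:c]
    cv2.imwrite("pics/"+name,cv2.resize(im,None,fx=scale,fy=scale,interpolation=cv2.INTER_CUBIC))
E
python3 - <<'E'
from h import *
s=env.sense(); print(s, env.tcp_to_grasp)
for n in("top","side"):
    f=grab(n); save(f,n+"0.png",scale=1.42); o,d=ray(f,280,210); print(n,o,d,f["fx"],f["k1"])
E
```

```text
{'clock': 0.0, 'joints': array([ 6.95753725e+01,  5.26421693e+00,  7.05813968e+01, -4.73332770e-04,
        1.04266883e+02, -3.24601358e+00]), 'qd': array([-0.00794574,  0.00459454,  0.0129945 , -0.00745832, -0.12873712,
       -0.06169859]), 'joint_torque': array([-4.95137738e-04, -4.58722901e+01, -4.18025386e+01, -1.09124064e-04,
        1.15937358e-02,  2.48210745e-05]), 'eef_pos': array([177.09095796, 572.97787367, 230.14404311]), 'tool_rot': array([-1.79887657e+02, -5.91173463e-03,  1.62821264e+02]), 'force': array([ 0.25918357, -0.32100747, -0.59839752]), 'wrist_torque': array([ 0.00221504, -0.02642276,  0.02338285]), 'grasp_force': 0.0, 'gripper_width': 1.0027992439466542} -18.700000000000003
top [ 445.18048688    2.53628936 1201.35263568] [ 0.09119788 -0.00367445 -0.99624029] 465.07381090572176 0.0035714118746636423
side [348.12428488 739.38550706 663.68428799] [ 0.20311728 -0.78162932 -0.58990797] 403.3321864361416 -0.026248110234066813
```

View pics/top0.png

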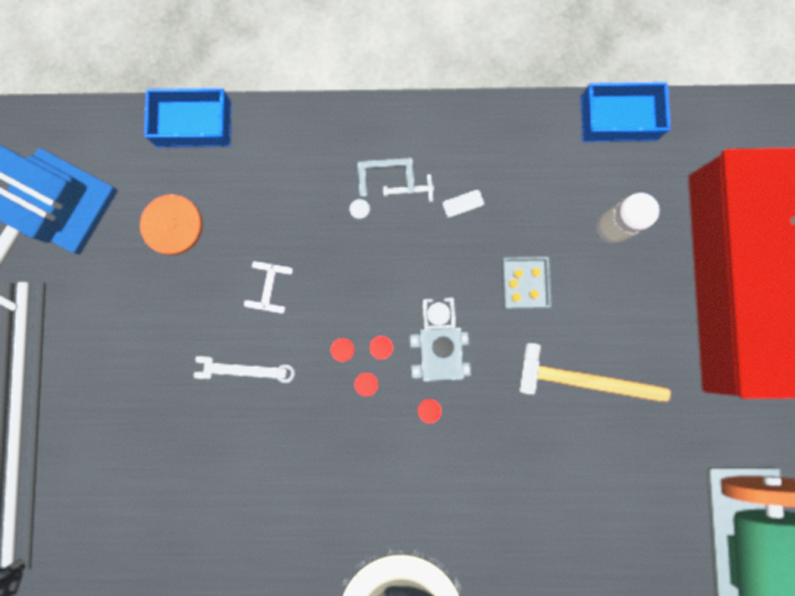

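View pics/side0.png

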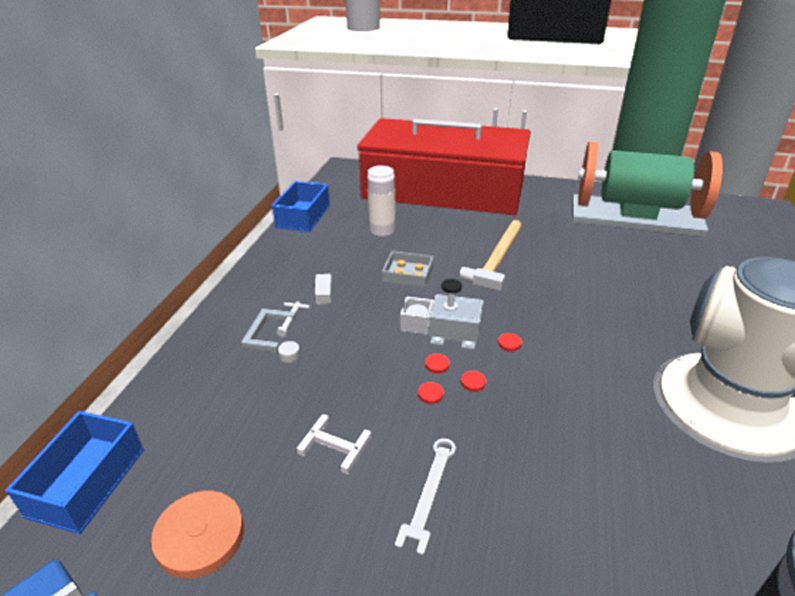

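The top view (scaled by 1.42) shows the feeder body at (442,352), with its cap at (443,346) and magazine at (438,313), opening upward. The stop is at (268,287) on the left, the tray at (527,282), and the collar at (360,208). Four red look-alike discs lie at (342,350), (381,347), (366,384) and (430,411). They are red and outside the magazine, so I leave them alone. Next I measure by masks.

```bash
python3 - <<'E'
from h import *
f=grab("top"); im=f["img"]; hsv=cv2.cvtColor(im,cv2.COLOR_RGB2HSV)
def cont(mask,roi):
    a,b,c,d=[int(x/1.42) for x in roi]; m=np.zeros_like(mask); m[b:d,a:c]=mask[b:d,a:c]
    cs,_=cv2.findContours(m,cv2.RETR_EXTERNAL,cv2.CHAIN_APPROX_NONE); return max(cs,key=cv2.contourArea)
def w(c,z): return np.array([plane(f,p[0],p[1],z)[:2] for p in np.reshape(c,(-1,2))],np.float32)
bright=((hsv[...,2]>150)&(hsv[...,1]<60)).astype(np.uint8)
light=((hsv[...,2]>115)&(hsv[...,1]<70)).astype(np.uint8)
def rect(n,m,roi,z):
    r=cv2.minAreaRect(w(cont(m,roi),z)); print(n,np.round(r[0],1),np.round(r[1],1),round(r[2],1)); return r
r=rect("stop",bright,(235,250,300,325),14); print(np.round(cv2.boxPoints(r),1).tolist())
rect("mag",bright,(415,290,465,324),40)
rect("feeder all",light,(400,290,480,392),44)
rect("offcut",bright,(435,180,495,222),25)
c=cont(bright,(342,190,376,224)); (x,y),rr=cv2.minEnclosingCircle(w(c,19)); print("collar",x,y,rr)
dark=(hsv[...,2]<60).astype(np.uint8); dk=cont(dark,(425,330,462,365)); (x,y),rr=cv2.minEnclosingCircle(w(dk,98)); print("cap top",x,y,rr)
mx=hsv[...,2]; 
red=((hsv[...,1]>170)&(hsv[...,2]>120)).astype(np.uint8)
for roi in((325,332,360,366),(362,330,400,364),(350,368,384,402),(412,394,450,430)):
    (x,y),rr=cv2.minEnclosingCircle(w(cont(red,roi),10)); print("red",x,y,rr)
rect("wrench",bright,(185,345,305,390),5)
# side: cap
g=grab("side"); h2=cv2.cvtColor(g["img"],cv2.COLOR_RGB2HSV)
a,b,c,d=[int(x/1.42) for x in(438,276,466,297)]
m=np.zeros(h2.shape[:2],np.uint8); m[b:d,a:c]=(h2[b:d,a:c,2]<60)
cs,_=cv2.findContours(m,0,1); q=max(cs,key=cv2.contourArea).reshape(-1,2); e=(q.min(0)+q.max(0))/2; print("side cap",e,q.min(0),q.max(0),plane(g,*e,96))
save(f,"crop1.png",(150,160,360,300),3.7)
E
```

```text
stop [578.  233.3] [77.4 88.1] 78.7
[[527.2000122070312, 203.89999389648438], [613.5999755859375, 186.6999969482422], [628.7000122070312, 262.6000061035156], [542.2999877929688, 279.8999938964844]]
mag [530.6 -73.9] [59.9 45.1] 89.3
feeder all [477.6 -73.2] [139.9 175.5] 89.2
offcut [ 725.7 -121.9] [34.4 74.6] 19.0
collar 728.2891845703125 63.130828857421875 28.9555721282959Traceback (most recent call last):
  File "<stdin>", line 16, in <module>
  File "<stdin>", line 5, in cont
ValueError: max() iterable argument is empty
```

```bash
python3 - <<'E'
from h import *
f=grab("top"); im=f["img"]; hsv=cv2.cvtColor(im,cv2.COLOR_RGB2HSV)
def reg(mask,roi):
    a,b,c,d=[int(x/1.42) for x in roi]; m=np.zeros(mask.shape,np.uint8); m[b:d,a:c]=mask[b:d,a:c]
    cs,_=cv2.findContours(m,0,cv2.CHAIN_APPROX_NONE); return max(cs,key=cv2.contourArea) if cs else None
def circ(n,mask,roi,z):
    c=reg(mask,roi)
    if c is None: print(n,None); return
    (x,y),r=cv2.minEnclosingCircle(np.array([plane(f,*p,z)[:2] for p in c[:,0]],np.float32)); print(n,round(x,1),round(y,1),round(r,1))
V=hsv[...,2]; S=hsv[...,1]
print("V cap",V[243,312],"body",V[258,312],"bench",V[320,312])
circ("cap",V<95,(428,332,460,362),98)
circ("collar",(V>170)&(S<60),(347,197,373,221),19)
circ("blank3 top",(V>190)&(S<60),(428,303,450,325),30)
for i,roi in enumerate([(325,332,360,366),(362,330,400,364),(350,368,384,402),(412,394,450,430)]):
    circ("red%d"%i,(S>130)&(V>100),roi,10)
g=grab("side"); v2=cv2.cvtColor(g["img"],cv2.COLOR_RGB2HSV)[...,2]
q=reg(v2<70,(436,274,468,300))
if q is not None:
    q=q[:,0]; e=(q.min(0)+q.max(0))/2; print("side cap",q.min(0),q.max(0),plane(g,*e,96))
save(f,"crop1.png",(150,160,360,300),3.7)
E
```

```text
V cap 120 body 225 bench 126
cap None
collar 719.5 66.5 19.1
blank3 top 525.0 -72.0 21.0
red0 463.6 99.8 20.8
red1 467.3 29.8 20.6
red2 401.7 56.9 20.4
red3 353.8 -54.9 20.6
side cap [311 197] [324 206] [462.93399036 -68.73835118  96.        ]
```

View pics/crop1.png

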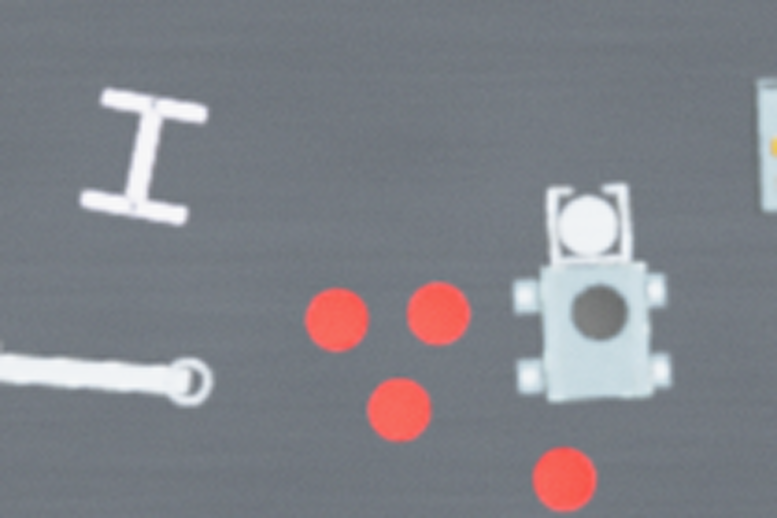

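The enlarged crop confirms the layout. The plain steel blanks are in the magazine at (588,225), and the red look-alikes are outside it. The black cap is at (599,312). The outlet faces up (+x) and the stop is at (145,155), with its pocket mouths facing left and right. Now I convert these to world positions.

```bash
python3 - <<'E'
from h import *
f=grab("top")
P=lambda x,y,z: np.round(plane(f,150+(x+.5)/3.7-.5,160+(y+.5)/3.7-.5,z)[:2],1)
print("cap",P(599,312,98),"blank3",P(588,225,30))
print("mag TL,TR",P(547,187,40),P(629,184,40))
print("body",[P(*c,48) for c in((541,264),(646,262),(652,397),(550,402))])
print("feet",[P(*c,8) for c in((524,296),(655,290),(661,370),(530,377))])
print("stop side walls",[P(*c,14) for c in((102,97),(207,113),(187,215),(81,200))], "midwall ends",P(154,106,14),P(133,206,14))
E
```

```text
cap [464.8 -74.9] blank3 [525.1 -73.4]
mag TL,TR [550.5 -45.5] [ 551.9 -101. ]
body [array([498.1, -40.3]), array([ 498.6, -110.5]), array([ 409.3, -112.3]), array([406.8, -44.7])]
feet [array([478. , -29.6]), array([ 481.1, -120.1]), array([ 426.3, -122.9]), array([422.6, -32.9])]
stop side walls [array([619.8, 262.8]), array([607.6, 189.4]), array([536.5, 202.8]), array([547.8, 276.5])] midwall ends [613.  226.4] [543.2 240.3]
```

The feeder origin is about (525,-74) with a yaw of about 2°. The cap is at (464.5,-74) and the outlet at about (600,-71). The stop is at (578,233) with a yaw of about -11°. The target in the pocket nearest the feeder is about (573,208). These match the given sizes, so I move above the cap with the gripper shut.

```bash
python3 -m handwheel '[[-1,-2.33,-2.66,0,0,0,0],[-1,-2.33,-2.66,0,0,0,0],[-1,-2.33,-2.66,0,0,0,0],[-1,-2.33,-2.66,0,0,0,0],[-1,-2.33,-2.66,0,0,0,0],[-1,-2.33,-2.66,0,0,0,0],[-1,-2.33,-2.66,0,0,0,0],[-1,-2.33,-2.66,0,0,0,0],[-1,-2.33,-2.66,0,0,0,0],[-1,-2.33,-2.66,0,0,0,0],[-1,-2.33,-2.66,0,0,0,0],[-1,-2.33,-2.66,0,0,0,0],[-1,-2.33,-2.66,0,0,0,0],[-1,-2.33,-2.66,0,0,0,0],[-1,-2.33,-2.66,0,0,0,0],[-1,-2.33,-2.66,0,0,0,0],[-1,-2.33,-2.66,0,0,0,0],[-1,-2.33,-2.66,0,0,0,0],[-1,-2.33,-2.66,0,0,0,0],[-1,-2.33,-2.66,0,0,0,0]]'
python3 -m handwheel '[[-1,0,0,0,0,0,7],[-1,0,0,0,0,0,7],[-1,0,0,0,0,0,7],[-1,0,0,0,0,0,7],[-1,0,0,0,0,0,7],[-1,0,0,0,0,0,7],[-1,0,0,0,0,0,7],[-1,0,0,0,0,0,7],[-1,0,0,0,0,0,7],[-1,0,0,0,0,0,7],[-1,0,0,0,0,0,2.8],[-1,0,0,0,0,0,0],[-1,0,0,0,0,0,0],[-1,0,0,0,0,0,0]]'
```

```text
clock: 1.97
eef_pos: [465.6, -74.5, 231.4]
tool_rot: [180.0, 0.0, 162.8]
force: [0.1, 0.0, 0.2]
gripper_width: -0.001
grasp_force: 0.0
clock: 3.13
eef_pos: [465.3, -72.6, 231.3]
tool_rot: [180.0, 0.0, 90.1]
force: [-0.3, -0.2, -0.0]
gripper_width: -0.002
grasp_force: 0.0
```

```bash
python3 -m handwheel '[[-1,0,0,3,0,0,0],[-1,0,0,3,0,0,0],[-1,0,0,3,0,0,0],[-1,0,0,2.5,0,0,0],[-1,0,0,0,0,0,0],[-1,0,0,0,0,0,0]]'
python3 - <<'E'
from h import *
g=grab("side"); t=grab("top"); e=env.sense()["eef_pos"]
print(e, proj(g,e), proj(g,[464.5,-74,98]))
a=g["img"][150:270,260:400]; b=t["img"][185:305,250:390]
cv2.imwrite("pics/above.png",cv2.resize(np.hstack([a,b])[:,:,::-1],None,fx=2.8,fy=2.8,interpolation=cv2.INTER_CUBIC))
E
```

```text
clock: 3.63
eef_pos: [464.5, -72.5, 115.4]
tool_rot: [-179.8, -0.0, 90.1]
force: [0.8, -0.0, 1.1]
gripper_width: -0.001
grasp_force: 0.0
[466.19659388 -72.84703733 118.49122987] (np.float64(316.8966069240846), np.float64(192.78597689714678)) (np.float64(317.27905481318396), np.float64(199.55683267470368))
```

View pics/above.png

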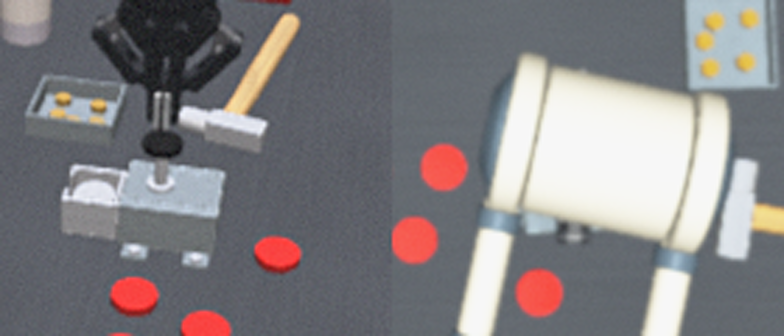

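The side view shows the shut fingertips at crop (163,122), directly above the black cap at (162,143). Now I press slowly.

```bash
python3 -m handwheel '[[-1,0,0,0.8,0,0,0],[-1,0,0,0.6,0,0,0],[-1,0,0,0.4,0,0,0],[-1,0,0,0.4,0,0,0],[-1,0,0,0.4,0,0,0],[-1,0,0,0.4,0,0,0],[-1,0,0,0.4,0,0,0],[-1,0,0,0.4,0,0,0],[-1,0,0,0.4,0,0,0],[-1,0,0,0.4,0,0,0],[-1,0,0,0.3,0,0,0],[-1,0,0,0.2,0,0,0],[-1,0,0,0,0,0,0],[-1,0,0,0,0,0,0]]'
```

```text
clock: 4.9
eef_pos: [465.7, -72.7, 67.0]
tool_rot: [179.9, 0.0, 90.0]
force: [-3.3, 1.2, 8.7]
gripper_width: 0.001
grasp_force: 4.5
```

```bash
python3 -m handwheel '[[-1,0,0,0.2,0,0,0],[-1,0,0,0.1,0,0,0],[-1,0,0,0.1,0,0,0],[-1,0,0,0,0,0,0],[-1,0,0,0,0,0,0]]'
```

```text
clock: 5.32
eef_pos: [465.7, -72.7, 63.4]
tool_rot: [179.9, 0.0, 90.0]
force: [-4.8, 0.5, 10.2]
gripper_width: -0.005
grasp_force: 5.3
```

```bash
python3 -m handwheel '[[-1,0,0,0.1,0,0,0],[-1,0,0,0.1,0,0,0],[-1,0,0,0,0,0,0],[-1,0,0,0,0,0,0]]'
```

```text
clock: 5.65
eef_pos: [465.8, -72.7, 62.9]
tool_rot: [179.9, 0.0, 90.0]
force: [-8.4, 2.4, 18.2]
gripper_width: -0.0
grasp_force: 9.3
```

The force jumped to 18 N at 62.9 mm, which is the end stop. Now I release and look.

```bash
python3 -m handwheel '[[-1,0,0,-0.5,0,0,0],[-1,0,0,-0.8,0,0,0],[-1,0,0,-1,0,0,0],[-1,0,0,-1,0,0,0],[-1,0,0,-1.5,0,0,0],[-1,0,0,-2,0,0,0],[-1,0,0,-3,0,0,0],[-1,0,0,0,0,0,0],[-1,-2,0,-2,0,0,0],[-1,-3.5,0,0,0,0,0],[-1,-3.5,0,0,0,0,0],[-1,-3.5,0,0,0,0,0],[-1,0,0,0,0,0,0],[-1,0,0,0,0,0,0]]'
python3 - <<'E'
from h import *
g=grab("side"); t=grab("top")
a=g["img"][140:280,220:380]; b=t["img"][160:300,240:400]
cv2.imwrite("pics/out.png",cv2.resize(np.hstack([a,b])[:,:,::-1],None,fx=2.5,fy=2.5,interpolation=cv2.INTER_CUBIC))
for f,n,p in((g,"side",[600,-71,10]),(t,"top",[600,-71,10])):
    u,v=proj(f,p); print(n,u,v)
    h=cv2.cvtColor(f["img"],cv2.COLOR_RGB2HSV); m=((h[...,2]>165)&(h[...,1]<60)).astype(np.uint8)
    u0,v0=int(u)-22,int(v)-20; c=m[v0:v0+40,u0:u0+44]
    nn,l,st,ce=cv2.connectedComponentsWithStats(c)
    for i in range(1,nn):
        if st[i,4]>40: print(st[i],ce[i]+[u0,v0],plane(f,*(ce[i]+[u0,v0]),9))
E
```

```text
clock: 6.82
eef_pos: [464.8, -199.0, 176.7]
tool_rot: [-179.9, -0.0, 89.8]
force: [-0.2, 0.2, -0.1]
gripper_width: 0.001
grasp_force: 0.0
side 265.0422498995517 220.63565841291623
[ 15  17  16  10 127] [265.46456693 221.44094488] [598.33527683 -69.1452216    9.        ]
top 306.55134327465595 192.0138854887567
[ 15  13  16  15 184] [306.29891304 192.14673913] [599.79214806 -70.40312717   9.        ]
```

View pics/out.png

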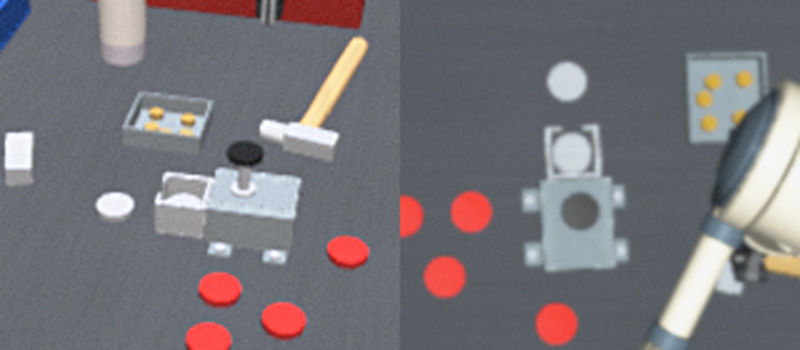

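The picture shows one steel blank at the outlet, at top crop (567,81), which is about (599.5,-70). The plunger is back up and the magazine is still loaded. Next I move to 40 mm behind the blank, with the fingers about 24 mm apart to cradle it.

```bash
python3 -m handwheel '[[-0.44,1.79,2.83,0,0,0,0],[-0.44,1.79,2.83,0,0,0,0],[-0.44,1.79,2.83,0,0,0,0],[-0.44,1.79,2.83,0,0,0,0],[-0.44,1.79,2.83,0,0,0,0],[-0.44,0,0,0,0,0,-5],[-0.44,0,0,0,0,0,-5],[-0.44,0,0,3,0,0,0],[-0.44,0,0,3,0,0,0],[-0.44,0,0,3,0,0,0],[-0.44,0,0,3,0,0,0],[-0.44,0,0,2,0,0,0],[-0.44,0,0,0,0,0,0],[-0.44,0,0,0,0,0,0]]'
```

```text
clock: 8.08
eef_pos: [606.0, -106.5, 36.3]
tool_rot: [-179.8, -0.1, 100.1]
force: [0.6, 0.4, 1.9]
gripper_width: 0.278
grasp_force: 0.0
```

```bash
python3 -m handwheel '[[-0.44,-0.3,0,1.5,0,0,0],[-0.44,0,0,1,0,0,0],[-0.44,0,0,0.5,0,0,0],[-0.44,0,0,0.3,0,0,0],[-0.44,0,0,0,0,0,0],[-0.44,0,0,0,0,0,0]]'
python3 - <<'E'
from h import *
g=grab("side")
save(g,"behind.png",(225,170,325,245),6)
print(env.sense()["eef_pos"],env.sense()["force"])
E
```

```text
clock: 8.58
eef_pos: [607.7, -111.0, 5.0]
tool_rot: [180.0, 0.0, 100.0]
force: [0.2, 0.4, 0.4]
gripper_width: 0.28
grasp_force: 0.0
[ 607.78678618 -111.03752105    5.16914094] [ 0.30857354  0.37024543 -0.15867601]
```

View pics/behind.png

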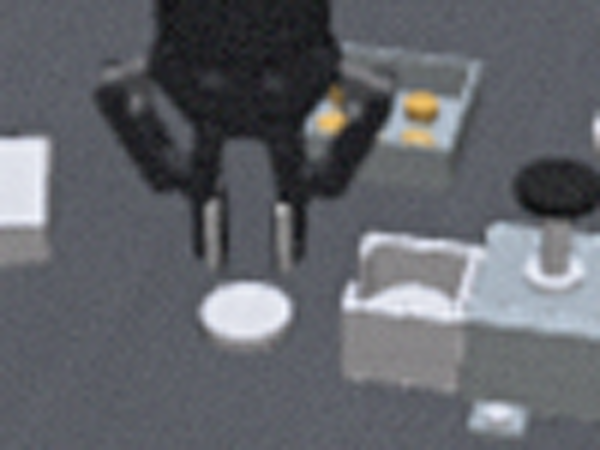

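The fingers stand either side of the blank's centre line, at crop (210,255) and (285,255), with the blank at (246,312) and clear of the magazine. Now I push straight along tool x.

```bash
python3 -m handwheel '[[-0.44,0,0,0.2,0,0,0],[-0.44,0.5,0,0,0,0,0],[-0.44,0.5,0,0,0,0,0],[-0.44,0.6,0,0,0,0,0],[-0.44,0.8,0,0,0,0,0],[-0.44,0.8,0,0,0,0,0],[-0.44,0.8,0,0,0,0,0],[-0.44,0.8,0,0,0,0,0],[-0.44,0.8,0,0,0,0,0],[-0.44,0.8,0,0,0,0,0],[-0.44,0.8,0,0,0,0,0],[-0.44,0.8,0,0,0,0,0],[-0.44,0.8,0,0,0,0,0],[-0.44,0.8,0,0,0,0,0],[-0.44,0.8,0,0,0,0,0],[-0.44,0.8,0,0,0,0,0],[-0.44,0.8,0,0,0,0,0],[-0.44,0.8,0,0,0,0,0],[-0.44,0.5,0,0,0,0,0],[-0.44,0,0,0,0,0,0]]'
cat > m.py <<'E'
from h import *
def blank(roi=None):
    e=env.sense(); p=e["eef_pos"]; y=np.radians(e["tool_rot"][2]); hx=np.array([np.cos(y),np.sin(y)]); hy=np.array([np.sin(y),-np.cos(y)])
    g=grab("side"); gd=np.array(list(p[:2]+27*hx)+[10.]); u,v=proj(g,gd)
    h=cv2.cvtColor(g["img"],cv2.COLOR_RGB2HSV); m=((h[...,2]>165)&(h[...,1]<60)).astype(np.uint8)
    u0,v0=int(u)-30,int(v)-25; nn,l,st,ce=cv2.connectedComponentsWithStats(m[v0:v0+50,u0:u0+60])
    print("tcp",np.round(p,1),"yaw",np.round(e["tool_rot"][2],1))
    for i in range(1,nn):
        if st[i,4]>60:
            c=plane(g,*(ce[i]+[u0,v0]),9)[:2]; d=c-p[:2]; print("px",np.round(ce[i]+[u0,v0],1),"wh",st[i,2:],"world",np.round(c,1),"tool x,y",np.round([d@hx,d@hy],1))
            s=np.radians(-11.3); q=c-[578,233.2]; print("  in stop", np.round([q@[np.cos(s),np.sin(s)], q@[-np.sin(s),np.cos(s)]],1))
    return g
E
python3 -c "
from m import *
blank()"
```

```text
clock: 10.3
eef_pos: [584.0, 21.2, 2.3]
tool_rot: [-180.0, -0.0, 100.1]
force: [1.2, -0.6, 0.9]
gripper_width: 0.277
grasp_force: 0.0
tcp [584.   21.2   2.3] yaw 100.1
px [259.8 251.8] wh [ 16  11 146] world [578.9  49.2] tool x,y [28.5 -0.1]
  in stop [  36.9 -180.2]
```

The blank is cradled 28.5 mm ahead and on the centre line. Next I push diagonally while turning 21.4° onto the pocket axis.

```bash
python3 -m handwheel '[[-0.44,0.71,-0.04,0,0,0,1.34],[-0.44,0.71,-0.06,0,0,0,1.34],[-0.44,0.71,-0.07,0,0,0,1.34],[-0.44,0.7,-0.09,0,0,0,1.34],[-0.44,0.7,-0.11,0,0,0,1.34],[-0.44,0.7,-0.12,0,0,0,1.34],[-0.44,0.7,-0.14,0,0,0,1.34],[-0.44,0.69,-0.15,0,0,0,1.34],[-0.44,0.69,-0.17,0,0,0,1.34],[-0.44,0.68,-0.19,0,0,0,1.34],[-0.44,0.68,-0.2,0,0,0,1.34],[-0.44,0.68,-0.22,0,0,0,1.34],[-0.44,0.67,-0.23,0,0,0,1.34],[-0.44,0.66,-0.25,0,0,0,1.34],[-0.44,0.66,-0.27,0,0,0,1.34],[-0.44,0.65,-0.28,0,0,0,1.34],[-0.44,0.3,0,0,0,0,0],[-0.44,0,0,0,0,0,0]]'
python3 -c "
from m import *
g=blank(); save(g,'mid.png',(190,225,310,345),5)"
```

```text
clock: 11.85
eef_pos: [558.8, 133.7, 2.2]
tool_rot: [-180.0, -0.0, 78.7]
force: [-0.1, 0.1, 0.1]
gripper_width: 0.278
grasp_force: 0.0
tcp [558.8 133.7   2.2] yaw 78.7
px [251.7 286.3] wh [ 18  14 186] world [564.  160.9] tool x,y [27.7 -0.3]
  in stop [  0.4 -73.6]
px [227.  302.5] wh [ 20  18 134] world [600.6 217.4] tool x,y [90.2 24.5]
  in stop [ 25.2 -11.1]
```

View pics/mid.png

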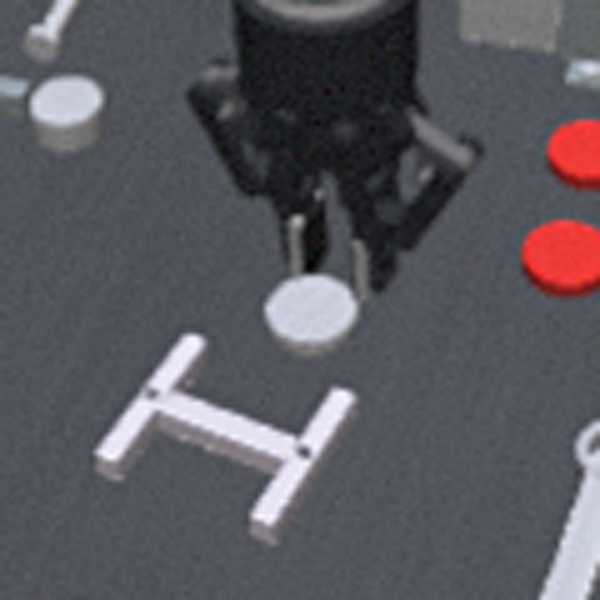

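The blank at crop (311,310) sits in the cradle and is lined up with the pocket mouth, whose middle is about (268,370). About 47 mm are left, so I push straight in.

```bash
python3 -m handwheel '[[-0.44,0.4,0,0,0,0,0],[-0.44,0.5,0,0,0,0,0],[-0.44,0.5,0,0,0,0,0],[-0.44,0.5,0,0,0,0,0],[-0.44,0.5,0,0,0,0,0],[-0.44,0.5,0,0,0,0,0],[-0.44,0.5,0,0,0,0,0],[-0.44,0.4,0,0,0,0,0],[-0.44,0.3,0,0,0,0,0],[-0.44,0.2,0,0,0,0,0],[-0.44,0.2,0,0,0,0,0],[-0.44,0,0,0,0,0,0],[-0.44,0,0,0,0,0,0]]'
```

```text
clock: 12.98
eef_pos: [567.7, 177.6, 2.3]
tool_rot: [180.0, -0.0, 78.6]
force: [-0.1, 0.3, 1.0]
gripper_width: 0.278
grasp_force: 0.0
```

```bash
python3 -m handwheel '[[-0.44,0.1,0,0,0,0,0],[-0.44,0.1,0,0,0,0,0],[-0.44,0,0,0,0,0,0]]'; python3 -m handwheel '[[-0.44,0.1,0,0,0,0,0],[-0.44,0.1,0,0,0,0,0],[-0.44,0,0,0,0,0,0]]'
```

```text
clock: 13.23
eef_pos: [568.1, 179.5, 2.3]
tool_rot: [180.0, 0.0, 78.6]
force: [0.2, -0.5, 0.4]
gripper_width: 0.28
grasp_force: 0.2
clock: 13.48
eef_pos: [568.5, 181.5, 2.3]
tool_rot: [180.0, -0.0, 78.6]
force: [-0.8, -1.5, -0.3]
gripper_width: 0.28
grasp_force: 0.3
```

```bash
python3 -m handwheel '[[-0.44,0.1,0,0,0,0,0],[-0.44,0,0,0,0,0,0]]'; python3 -m handwheel '[[-0.44,0.1,0,0,0,0,0],[-0.44,0,0,0,0,0,0]]'
```

```text
clock: 13.65
eef_pos: [568.6, 181.9, 2.2]
tool_rot: [-180.0, 0.1, 78.6]
force: [-0.8, -2.1, 0.9]
gripper_width: 0.281
grasp_force: 1.3
clock: 13.82
eef_pos: [568.7, 182.2, 2.2]
tool_rot: [-180.0, 0.1, 78.6]
force: [-1.5, -6.1, 1.1]
gripper_width: 0.278
grasp_force: 2.5
```

The force is rising and the tool has stalled, so the blank is against the wall. I back off along -x, rise, clear the view and check.

```bash
python3 -m handwheel '[[-0.44,-0.2,0,0,0,0,0],[-0.44,-0.5,0,0,0,0,0],[-0.44,-1,0,0,0,0,0],[-0.44,-1.5,0,0,0,0,0],[-0.44,0,0,-2,0,0,0],[-0.44,0,0,-3,0,0,0],[-0.44,0,0,-3.5,0,0,0],[-0.44,0,0,-3.5,0,0,0],[-0.44,-3.5,0,0,0,0,0],[-0.44,-3.5,0,0,0,0,0],[-0.44,-3.5,0,0,0,0,0],[-0.44,0,0,0,0,0,0],[-0.44,0,0,0,0,0,0]]'
python3 - <<'E'
from h import *
g=grab("side"); t=grab("top")
a=g["img"][255:355,190:310]; b=t["img"][150:250,140:260]
cv2.imwrite("pics/end.png",cv2.resize(np.hstack([a,b])[:,:,::-1],None,fx=3.3,fy=3.3,interpolation=cv2.INTER_CUBIC))
E
```

```text
clock: 14.9
eef_pos: [541.3, 46.8, 122.5]
tool_rot: [180.0, -0.0, 78.4]
force: [0.2, 1.5, -0.1]
gripper_width: 0.279
grasp_force: 0.0
```

View pics/end.png

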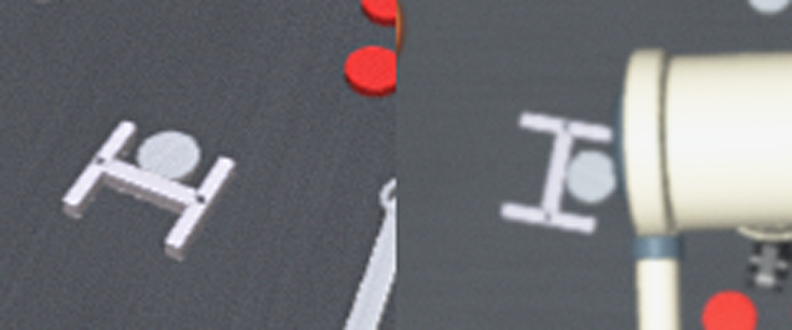

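Both views show the blank flat in the pocket and touching the middle wall. In the top crop its centre is (591,177), about 26 mm from the wall's centre line and about 1 mm off the pocket's middle line. The robot is clear, so I hand in.

```bash
python3 -c "
from workcell import env
print(env.sign_off())"
```

```text
the job is handed in; nothing more can be done
None
```

I pressed the plunger once, slid the single blank into the near pocket of the stop block against the middle wall, and handed the job in at about 15 s; sign-off returned no verdict.

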